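# Seat a cake board against the stops of a stencil jig and lower the stencil

## Robot

A 6-joint arm with a two-finger parallel gripper is mounted at the origin on the work surface. World frame = base frame: x ahead of the robot, y to its left, z up, the work surface at z = 0. Lengths are in m, angles in rad, forces in N, time in s.
With the tool pointing down it reaches from about 0.3 to 0.95 m from the base axis. Payload 3.1 kg.
Tool frame: the origin (TCP) lies between the finger pads; the fingertips stand 14 mm ahead of it and the grasp point (between the pads) lies 5 mm behind it; z points along the fingers, y is the line along which they close (so a half turn about z gives the same grasp; the last joint's range is limited). The gripper opens to 85 mm and grips with 20 to 120 N. Pads are 22 mm wide; open, the fingers measure 114 mm over their backs; the gripper's body (76 mm by 85 mm) begins 54 mm behind the grasp point. The pads swing forward as they close: fully open they stand 13 mm farther back than shut.
Start: joints at [1.275, 0.308, 1.634, -0, 1.2, -0.07], TCP at [0.14, 0.609, 0.245] pointing down, gripper open.
Joint ranges: [-3.06, 3.06], [-0.79, 1.96], [0.05, 2.63], [-1.19, 4.34], [0.05, 2.64], [-2.94, 2.94]. Speed limits (rad/s): [2.79, 2.79, 3.14, 3.14, 3.14, 3.14].

## Interface

Orientations are given as [roll, pitch, yaw] about the fixed x, y, z axes, in that order (R = Rz(yaw) Ry(pitch) Rx(roll)).
In Python, from plant import arm gives the robot as it stands.
- The arm moves only by the shell command python3 -m creep 'ROWS' [FORCE]. ROWS is a JSON object of lists of equal length, an entry for each row: "translation": the shift along the tool's x, y, z in mm, a list of three; "spin": the turn about the tool's z in degrees; "grip": the finger opening in mm, from 0 to 85.4. In form: {"translation": [[tx, ty, tz], ...], "spin": [spin, ...], "grip": [grip, ...]}. A call has 1 to 12 rows; each row is the pose to reach, as a shift and turn from the pose commanded when the call began, along the tool's axes at that moment; what a row does not reach only later rows make up. A row lasts 1/10 s, in which the tool goes at most 50 mm and 8.59 degrees, less where a joint would pass 70% of its speed; a pose out of reach is approached as far as the arm can. A call with a gripper value outside its range is refused whole. The fingers move at their own pace and stop on an object; FORCE is the grip in N (left out, the last holds). Time passes only in rows, so rows that repeat a pose let the fingers close. It gives the time, the measured TCP pose, the force, the opening and the grip force at its end, in the units of the state.
- arm.observe(): the state, without advancing time (a new reading comes with each control period).
- arm.capture(name): name is "side" or "top"; returns a dict with "frame" (480x640x3 uint8, blue, green, red), "range_z" (480x640 float32, m along the optical axis (not along the pixel's ray), 0 where there is no reading), "K" (3x3 intrinsics, pixels), "rvec" (rotation vector, rad) and "tvec" (3), from world to camera coordinates, as OpenCV has them. Camera axes: x right, y down, z forward; pixel columns grow to the right and rows downward; lengths in m; the calibration is good to about 2 mm. A picture is of the moment at which its call begins.
- arm.close_job(): hands the job in; it is judged then, once.
The state is a dict: "time": time; "joint_pos": joint angles; "qd": joint speeds; "effort": joint torques, N m; "tool_pos": TCP position; "tcp_rot": TCP orientation; "force": force on the tool from outside, world axes, zero at the start; "wrist_torque": the same for the moment, N m; "gripper_width": opening from 0.0 (shut) to 1.0 (fully open); "gripper_force": force on a finger pad.
Only numpy, scipy, OpenCV 4.12 (cv2) and the standard library are available. Lean on these libraries where they do the work, as an engineer would, in place of code of your own. Each camera call takes 0.05 s, during which the arm holds its last target. There are 200 camera calls.

## Task

Get the chocolate cake ready for its dusted pattern: slide its round board along the white plate of the stencil jig, gently and without touching the cake, past the sprung roller until the board is fully home, touching both set stops with the roller pressing behind it. Then lower the stencil frame over the cake until it lies level, without letting it slap down, let go, and leave everything else on the bench where it is.

Things in the scene. Friction and masses are not known exactly. Their poses are not given: they have to be found in the camera images.
- jig: stencil jig, fixed on the bench: white plastic plate 10 mm thick (top at z = 10 mm in its frame), x from -139 to +115, y from -240 to +145 mm. Origin: underside of the plate at the nominal nest centre. Boards slide in along its +y. Thin posts 65 mm high, on which the frame rests, stand at x = -105, y = -30 and x = 107, y = -60 mm; hinge pillars 84 mm high at x = -88 and +88, y = 124 mm
- roller: grey sprung roller, 18 mm across, 15 mm high, at the nest's rear left. Origin: on its axis, on the plate. Rests at x = -55, y = -30 mm in the jig's frame; yields up to 28 mm straight towards the jig's -x against 2 N plus 0.12 N/mm: a board is pushed past it with up to 9 N, friction included. It then presses it with 3 to 5 N, mostly to the side stop; too weak to carry it to the front stop
- side_stop: stop at the nest's +x side: aluminium block 18 x 34 x 18 mm fixed on the plate; a set screw carries a steel bearing, 18 mm across, 16 mm high, free to turn, towards the nest along the block's own -x. Origin: centre of the block's underside. The bearing's face nearest the nest is nominally 41 mm from the origin but set anywhere within 3 mm either way: find it by feel. It does not give
- front_stop: the same kind of stop at the +y end of the nest; its own -x axis points back along the jig's -y axis. Its bearing's face lies nominally 41 mm from the origin, set anywhere within 12 mm either way, to be found by feel
- board: round black cake board, 130 mm across, 12 mm thick, with a cake fixed on it, about 0.5 kg together, lying on the white plate 102 to 140 mm short of the nest. Origin: centre of its underside. Too wide to grasp: pushed at its edge, which stands out 17 mm round the cake. Sliding on the plate takes 2 to 4 N. More than 13 N on it from the fingers or a stop is too much
- cake: the round dark chocolate cake, 96 mm in diameter, 38 mm high, in the middle of the board and fixed to it; soft, not to be touched. Origin: centre of its underside, 12 mm above the board's origin
- frame (a joint): angle of the stencil frame: 0 = lowered, level; 1.6 to 1.9 rad = standing open at the jig's +y end. Stiff hinge: it stays where left, 1 to 5 N at the handle moves it. Aluminium frame 216 mm wide, 198 mm long from the hinge, 12 mm thick, with a steel lattice stencil; lowered, its underside is 6 mm above the cake
- frame_hinge (a point): middle of the hinge axis of the frame, which runs along the jig's x axis: at x = 0, y = 118, z = 72 mm in the jig's frame
- frame_handle (a point): middle of the handle bar: round steel, 10 mm thick, 100 mm long, parallel to the hinge axis, 233 mm from it and 35 mm clear of the frame's free edge. With the frame open it is the topmost part; lowered, it swings over the nest to the jig's -y side and ends at x = 0, y = -115, z = 72 mm in the jig's frame
- shaker: steel sugar shaker, 62 mm in diameter, 100 mm high, standing beside the jig. Origin: centre of its underside
- spare_boards: pile of smaller black cake boards, 90 mm in diameter, 24 mm high, beside the jig. Origin: centre of its underside
- mousse_ring: thin steel mousse ring, 72 mm in diameter, 45 mm high, beside the jig. Origin: centre of its underside
- heart_cake: glazed heart cake on a 90 mm disc, 41 mm high. Origin: centre of its underside
- dome_cake: round black cake with a cocoa ball on top, on an 84 mm disc, about 78 mm high. Origin: centre of its underside
- palette_knife: spatula with a wooden handle, 260 mm long, lying flat. Origin: under its middle
- curl_bowl: white bowl, 110 mm in diameter, 50 mm high. Origin: centre of its underside
Mind the look-alikes: they are no part of the job. Leave any purple look-alike of the board alone.

How it is judged:
On the way, in this order (a step that is already met when the one before it is completed fails the run):
1. the board is home: it touches both stops and the roller behind it, frame still up (contact force between board and roller above 0.2 N and contact force between board and side_stop above 0.2 N and contact force between board and front_stop above 0.2 N and y of board in the frame of jig above -0.016 m and value of joint frame above 1 rad), for 0.2 s.
2. the stencil frame is lowered level over the cake (value of joint frame below 0.04 rad), for 0.2 s.
At the end, for the whole second after the job is handed in: the board lies flat and at rest in the nest, touching the side stop, the front stop and the roller (each with more than 0.2 N), and the frame is lowered to within 0.04 rad of level (contact force between board and roller above 0.2 N and contact force between board and side_stop above 0.2 N and contact force between board and front_stop above 0.2 N and y of board in the frame of jig above -0.016 m and angle between board's own z axis and vertical below 0.05 rad and linear speed of board below 0.01 m/s and value of joint frame below 0.04 rad).
It fails at once if the board is pushed by the fingers or pressed on a stop with more than 13 N (contact force between the fingers and board above 13 N or contact force between board and side_stop above 13 N or contact force between board and front_stop above 13 N).
It fails at once if the cake is touched (contact force between cake and anything else above 0.3 N).
It fails at once if the frame slaps down on its rests (faster than 1.5 rad/s within the last 0.5 rad) (velocity of joint frame below -1.5 rad/s and value of joint frame below 0.5 rad).
It fails at once if something else on the bench is moved by more than 20 mm (distance of any of shaker, spare_boards, mousse_ring, heart_cake, dome_cake, palette_knife, curl_bowl from where it was at the start of the episode above 0.02 m).
It also fails if it takes over 72 s, if anything falls off the work surface, if the arm or the gripper's body presses on something with over 40 N, if the wrist force passes 120 N, or if a joint passes its speed limit or range.

## Working session

There is one attempt and no reset: what is moved stays moved. The work goes in short steps, Python scripts to look and compute and a shell command to move; the robot and the scene stay as the last step left them, time stands still between calls to the robot, and variables do not carry over. Pictures are saved under pics/ and viewed, at most 10 in all, crops included, and the job is handed in when it is done.

```bash
ls; mkdir -p pics
python3 - <<'E'
from plant import arm
import cv2,numpy as np
s=arm.observe();print(s)
for n in("top","side"):
    c=arm.capture(n);cv2.imwrite(f"pics/{n}0.png",c["frame"]);np.savez(f"pics/{n}0.npz",**c)
    R=cv2.Rodrigues(np.array(c["rvec"]))[0];print(n,c["K"].tolist(),(-R.T@np.ravel(c["tvec"])).round(3),R.round(2).tolist(),(c["range_z"]>0).mean())
E
```

```text
pics
{'time': 0.0, 'joint_pos': array([ 1.27528704e+00,  3.08991743e-01,  1.63519856e+00, -2.12426666e-05,
        1.19969919e+00, -6.96940980e-02]), 'qd': array([-6.27671158e-04,  8.73326549e-04, -1.29082124e-05,  5.08901528e-04,
       -7.22018293e-05,  9.28180938e-05]), 'effort': array([ 7.94834486e-04, -4.15258098e+01, -2.76667660e+01,  7.62697255e-05,
        1.00877890e-02,  2.90173006e-06]), 'tool_pos': array([0.13973504, 0.60836395, 0.24404958]), 'tcp_rot': array([-3.13930001e+00, -1.40215646e-04,  2.91578503e+00]), 'force': array([-0.34603403, -0.65462216,  0.14332332]), 'wrist_torque': array([-0.0264817 , -0.01600184, -0.06346796]), 'gripper_force': 0.0, 'gripper_width': 1.0003725611517202}
top [[479.148749049239, 0.0, 322.0802854506855], [0.0, 479.148749049239, 242.615425774358], [0.0, 0.0, 1.0]] [0.437 0.033 1.129] [[-0.01, -1.0, 0.02], [-1.0, 0.0, -0.09], [0.09, -0.02, -1.0]] 0.9960872395833333
side [[618.0468766596327, 0.0, 312.72206777440493], [0.0, 618.0468766596327, 246.87689302091604], [0.0, 0.0, 1.0]] [0.419 1.41  0.981] [[-1.0, -0.08, 0.0], [-0.05, 0.54, -0.84], [0.07, -0.84, -0.54]] 0.9960286458333333
```

View pics/top0.png

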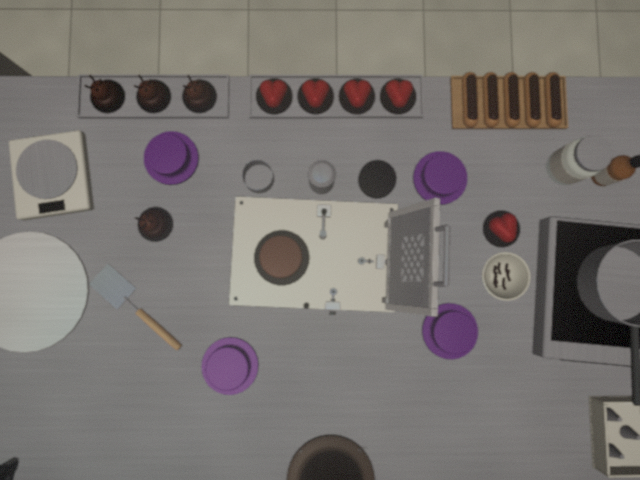

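View pics/side0.png

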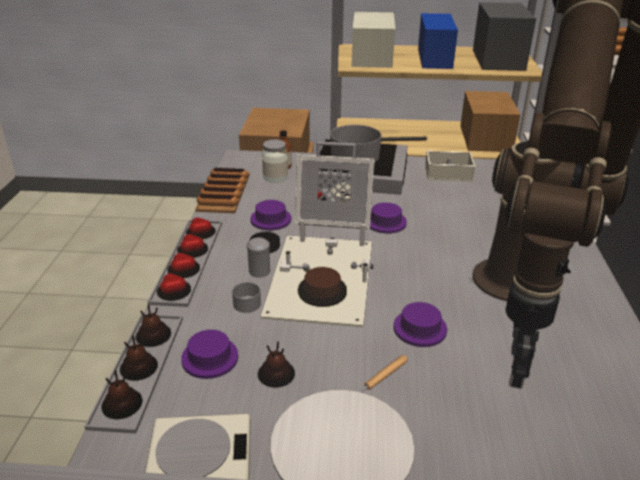

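The top view shows the white plate at (230–400, 198–310) with the jig's +y pointing right, the board and cake at (281,257), the front stop at (375,261), the side stop at (333,303), the roller at (322,212), and the open frame at (385–440, 200–312) with its handle at (445,255). The side view confirms the frame is standing open, with the shaker and mousse ring on the jig's −x side.

```bash
cat > h.py <<'E'
import numpy as np,cv2
def cam(c):
    R=cv2.Rodrigues(np.array(c["rvec"],float))[0];t=np.ravel(c["tvec"]).astype(float);return np.array(c["K"]),R,t
def ray(c,uv,z):
    K,R,t=cam(c);uv=np.atleast_2d(np.asarray(uv,float))
    d=np.c_[uv,np.ones(len(uv))]@np.linalg.inv(K).T@R;o=-R.T@t
    return o+d*((z-o[2])/d[:,2])[:,None]
def proj(c,P): return cv2.projectPoints(np.atleast_2d(np.array(P,float)),np.array(c["rvec"],float),np.array(c["tvec"],float),np.array(c["K"]),None)[0][:,0]
def cloud(c):
    K,R,t=cam(c);v,u=np.mgrid[:480,:640];Z=c["range_z"]
    X=np.stack([(u-K[0,2])/K[0,0]*Z,(v-K[1,2])/K[1,1]*Z,Z],-1);return (X-t)@R
def circ(P):
    A=np.c_[2*P[:,:2],np.ones(len(P))];s=np.linalg.lstsq(A,(P[:,:2]**2).sum(1),rcond=None)[0];return s[:2],np.sqrt(s[2]+s[:2]@s[:2])
E
python3 - <<'E'
from h import *
c=dict(np.load("pics/top0.npz"));f=c["frame"];P=cloud(c)
hsv=cv2.cvtColor(f,cv2.COLOR_BGR2HSV)
print(f[280,250],f[320,250],f[257,259],f[257,281])
g=f.min(2).astype(float)
def edge(vals,axis_pts):
    pass
m=((f.astype(int).min(2)>170)).astype(np.uint8);m[:,:200]=0;m[:,450:]=0;m[:190]=0;m[320:]=0
print(m.sum())
# subpixel edges along columns/rows at mid level
def cross(line):  # first upward crossing, subpixel
    lo,hi=np.percentile(line,5),np.percentile(line,90);k=(lo+hi)/2
    i=np.argmax(line>k);return i-1+(k-line[i-1])/(line[i]-line[i-1])
T=np.array([[u,185+cross(g[185:208,u])] for u in list(range(245,310))+list(range(340,380))])
B=np.array([[u,325-cross(g[325:295:-1,u])] for u in list(range(240,295))+list(range(345,380))])
L=np.array([[220+cross(g[v,220:245]),v] for v in range(206,298)])
out=[]
for E in(T,B,L):
    W=ray(c,E,.010)[:,:2];vx,vy,x0,y0=cv2.fitLine(W.astype(np.float32),cv2.DIST_HUBER,0,.01,.01).ravel();
    r=(W-[x0,y0])@[-vy,vx];out.append((np.array([x0,y0]),np.array([vx,vy])));print(x0,y0,vx,vy,np.degrees(np.arctan2(vy,vx)),'rms',r.std())
def inter(a,b):
    s=np.linalg.solve(np.c_[a[1],-b[1]],b[0]-a[0]);return a[0]+a[1]*s[0]
TL=inter(out[0],out[2]);BL=inter(out[1],out[2]);print(TL,BL,np.linalg.norm(TL-BL),"expect .254")
cv2.imwrite("pics/z.png",cv2.resize(f[185:325,220:470],None,fx=3.2,fy=3.2,interpolation=cv2.INTER_CUBIC))
dm=((f.max(2)<70)|(hsv[...,1]>90)&(f.max(2)<150)).astype(np.uint8);dm[:,:240]=0;dm[:,318:]=0;dm[:222]=0;dm[290:]=0
cs,_=cv2.findContours(dm,cv2.RETR_EXTERNAL,cv2.CHAIN_APPROX_NONE);k=max(cs,key=cv2.contourArea)[:,0]
print("board",circ(ray(c,k,.022)),cv2.minEnclosingCircle(k))
E
```

```text
[169 181 182] [124 127 131] [63 70 84] [ 73  83 104]
148
0.6418919 0.014572497 0.0064320876 0.9999793 89.63146 rms 0.012009141135178196
0.38608247 0.06041344 0.050809387 0.99870837 87.08758 rms 0.0003725559065218402
0.5137019 0.22482698 0.9987826 -0.049329147 -2.8274992 rms 0.0005215794420526006
[0.64320314 0.21843101] [0.39474592 0.23070212] 0.24876007 expect .254
board (array([0.50454753, 0.11016499]), np.float64(0.05490942972224085)) ((281.0, 249.0), 24.020923614501953)
```

View pics/z.png

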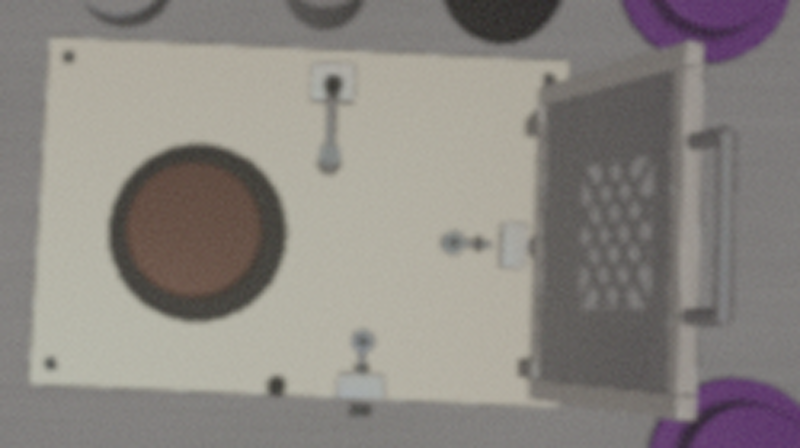

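The crop shows the plate's left edge clean, the roller tip at zoomed (330,158), the side bearing at (362,340), the front bearing at (455,242), the posts at (333,85) and (276,386), and the board circle at (198,232).

Run:
```python
from h import *
c=dict(np.load("pics/top0.npz"));f=c["frame"];P=cloud(c)
g=cv2.GaussianBlur(f.min(2),(3,3),0).astype(float)
def cross(l,k=148):
    i=np.argmax((l>k)&(np.roll(l,-2)>k));return i-1+(k-l[i-1])/(l[i]-l[i-1])
T=np.array([[u,190+cross(g[190:212,u])] for u in list(range(242,310))+list(range(340,385))])
B=np.array([[u,322-cross(g[322:295:-1,u])] for u in list(range(240,295))+list(range(345,380))])
L=np.array([[220+cross(g[v,220:245]),v] for v in range(206,298)])
out=[]
for E in(T,B,L):
    W=ray(c,E,.010)[:,:2];vx,vy,x0,y0=cv2.fitLine(W.astype(np.float32),cv2.DIST_HUBER,0,.01,.01).ravel()
    r=(W-[x0,y0])@[-vy,vx];out.append((np.array([x0,y0]),np.array([vx,vy])));print(np.degrees(np.arctan2(vy,vx)),'rms',r.std())
def inter(a,b):
    s=np.linalg.solve(np.c_[a[1],-b[1]],b[0]-a[0]);return a[0]+a[1]*s[0]
TL=inter(out[0],out[2]);BL=inter(out[1],out[2]);print(TL,BL,np.linalg.norm(TL-BL),"expect .254")
a=np.mean([np.arctan2(-abs(o[1][1]),-o[1][0]*np.sign(o[1][1])) for o in out[:2]]+[np.arctan2(-.9988,.0493)-0]) 
ey=[-o[1]*np.sign(o[1][1]) for o in out[:2]]; l=out[2][1]*np.sign(out[2][1][0]); ey.append(np.array([l[1],-l[0]]));print(np.array(ey))
ey=np.mean(ey,0);ey/=np.linalg.norm(ey);ex=np.array([ey[1],-ey[0]])
mid=(TL+BL)/2; O=mid+ey*.240+ex*.012
print("jig O",O,"ey",ey,"ex",ex,"yaw",np.degrees(np.arctan2(ex[1],ex[0])))
np.savez("jig.npz",O=O,ex=ex,ey=ey)
J=lambda w:np.c_[(w[:,:2]-O)@ex,(w[:,:2]-O)@ey]*1e3
z=lambda u,v:(220+u/3.2,185+v/3.2)
for n,p,h in(("roller",(330,160),.025),("postL",(333,82),.075),("postR",(276,388),.075),("sideB",(362,340),.026),("frontB",(453,242),.026),("sideblk",(360,386),.028),("frontblk",(512,244),.028),("pillarL",(533,125),.09),("pillarR",(525,368),.09)):
    print(n,J(ray(c,[z(*p)],h)).round(1))
dm=(f.max(2)<120).astype(np.uint8);dm[:,:250]=0;dm[:,313:]=0;dm[:225]=0;dm[290:]=0
cs,_=cv2.findContours(dm,cv2.RETR_EXTERNAL,cv2.CHAIN_APPROX_NONE);k=max(cs,key=cv2.contourArea)[:,0]
w=ray(c,k,.022);b,r=circ(w);print("board",b,r,J(b[None]))
# frame: depth points in jig coords
Q=P.reshape(-1,3);j=J(Q);s=(abs(j[:,0])<108)&(j[:,1]>100)&(j[:,1]<260)&(Q[:,2]>.11)
A=np.c_[j[s],Q[s,2]*1e3]
for lo in range(110,330,20):
    t=A[(A[:,2]>=lo)&(A[:,2]<lo+20)]
    if len(t):print(lo,len(t),np.median(t[:,1]).round(),np.percentile(t[:,0],[2,98]).round())
m=A[abs(A[:,0])<50];i=m[:,2]>290;print("handle",np.median(m[i],0),m[:,2].max())
```

```text
87.04659 rms 0.0017956723788892569
87.21119 rms 0.00032332163705782533
-3.2385333 rms 0.00044133130392339
[0.6458139  0.21672794] [0.3947746 0.2309326] 0.25144085 expect .254
[[-0.05152382 -0.99867177]
 [-0.04865461 -0.99881566]
 [-0.05649298 -0.998403  ]]
jig O [ 0.49577683 -0.01521554] ey [-0.05222408 -0.9986354 ] ex [-0.9986354   0.05222408] yaw 177.00642
roller [[-55.9 -29.9]]
postL [[-105.1  -31. ]]
postR [[107.4 -60.2]]
sideB [[72.6 -1.1]]
frontB [[-0.7 61.4]]
sideblk [[105.3  -1.1]]
frontblk [[ -1.1 103.8]]
pillarL [[-79.7 106.9]]
pillarR [[ 85.7 107.2]]
board [0.50251437 0.10877145] 0.06236303132054664 [[  -0.25323559 -124.16965794]]
110 444 126.0 [-103.  101.]
130 452 132.0 [-103.  102.]
150 441 138.0 [-104.  102.]
170 471 144.0 [-104.  102.]
190 498 150.0 [-104.  102.]
210 502 156.0 [-105.  102.]
230 631 162.0 [-103.  102.]
250 1047 170.0 [-103.  101.]
270 71 175.0 [-56.  52.]
290 371 183.0 [-53.  50.]
handle [-1.68010494e-01  1.82633381e+02  2.98430056e+02] 302.7520221176773
```

```bash
python3 -m creep '{"translation":[[-450,-321,0],[-450,-321,0],[-450,-321,0],[-450,-321,0],[-450,-321,0],[-450,-321,0],[-450,-321,0],[-450,-321,0],[-450,-321,0],[-450,-321,0],[-450,-321,0],[-450,-321,0]],"spin":[80,80,80,80,80,80,80,80,80,80,80,80],"grip":[50,50,50,50,50,50,50,50,50,50,50,50]}' 20
cat > st.py <<'E'
from plant import arm
import numpy as np
j=np.load("jig.npz");s=arm.observe();d=s["tool_pos"][:2]-j["O"]
print("t",s["time"],"jig xy mm",(np.array([d@j["ex"],d@j["ey"]])*1e3).round(1),"z",round(s["tool_pos"][2]*1e3,1),"yaw",np.degrees(s["tcp_rot"]).round(2),"F jig",np.round([s["force"][:2]@j["ex"],s["force"][:2]@j["ey"],s["force"][2]],2),"w",s["gripper_width"]*85.4)
E
python3 st.py
```

```text
time: 1.3
tool_pos: [0.5101, 0.1911, 0.2452]
tcp_rot: [3.139, 0.002, 1.513]
force: [-0.2, 0.5, 0.3]
gripper_width: 0.581
gripper_force: 0.0
t 1.3 jig xy mm [  -3.5 -206.8] z 245.2 yaw [1.7987e+02 1.0000e-01 8.6720e+01] F jig [ 0.27 -0.49  0.32] w 49.600342711720906
```

```bash
python3 -m creep '{"translation":[[4,-3,50],[4,-3,100],[4,-3,150],[4,-3,190],[4,-3,205],[4,-3,205]],"spin":[0,0,0,0,0,0],"grip":[50,50,50,50,50,50]}'; python3 st.py
python3 - <<'E'
from plant import arm;from h import *
c=arm.capture("side");f=c["frame"];np.savez("pics/s1.npz",**c)
p=proj(c,[[.503,.197,.02]])[0];x,y=int(p[0]),int(p[1]);print(p)
cv2.imwrite("pics/s1.png",cv2.resize(f[y-70:y+50,x-80:x+80],None,fx=5,fy=5,interpolation=cv2.INTER_CUBIC))
E
```

```text
time: 1.9
tool_pos: [0.5012, 0.1994, 0.0378]
tcp_rot: [-3.136, 0.002, 1.52]
force: [0.0, 0.1, 0.6]
gripper_width: 0.59
gripper_force: 0.0
t 1.9 jig xy mm [   5.8 -214.6] z 37.8 yaw [-1.7966e+02  1.2000e-01  8.7090e+01] F jig [-0.03 -0.1   0.58] w 50.42124932286178
[319.17777643 309.54144331]
```

View pics/s1.png

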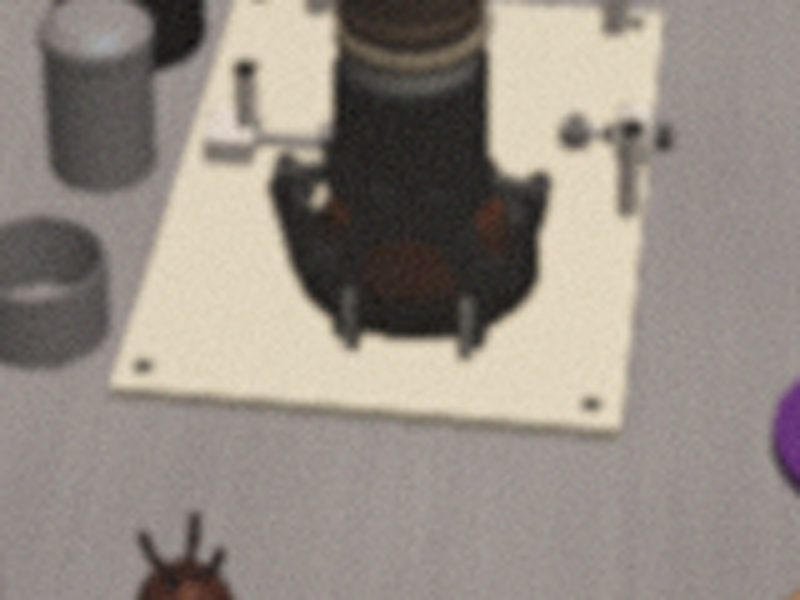

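The fingertips show at zoomed (350,345) and (465,352), just above the plate and clear behind the board.

```bash
python3 -m creep '{"translation":[[0,0,0],[0,0,0],[0,0,3]],"spin":[0,0,0],"grip":[50,50,50]}'>/dev/null; python3 st.py;  python3 -m creep '{"translation":[[0,0,2],[0,0,4],[0,0,6],[0,0,6]],"spin":[0,0,0,0],"grip":[50,50,50,50]}'>/dev/null; python3 st.py
```

```text
t 2.25 jig xy mm [   1.  -215.9] z 39.7 yaw [ 1.7972e+02 -1.0000e-01  8.7060e+01] F jig [ 0.68  0.1  -0.36] w 49.916207099648766
t 2.65 jig xy mm [   3.5 -214.9] z 30.8 yaw [-1.7995e+02  2.0000e-02  8.7060e+01] F jig [-0.61  1.02 -1.01] w 50.11090671577339
```

```bash
python3 -m creep '{"translation":[[0,3,1],[0,3,2],[0,3,3],[0,3,3]],"spin":[0,0,0,0],"grip":[50,50,50,50]}'>/dev/null; python3 st.py;  python3 -m creep '{"translation":[[0,0,1],[0,0,2],[0,0,3],[0,0,3]],"spin":[0,0,0,0],"grip":[50,50,50,50]}'>/dev/null; python3 st.py
python3 - <<'E'
from plant import arm;from h import *
c=arm.capture("side");f=c["frame"];np.savez("pics/s2.npz",**c)
p=proj(c,[[.503,.197,.02]])[0];x,y=int(p[0]),int(p[1])
cv2.imwrite("pics/s2.png",cv2.resize(f[y-30:y+20,x-33:x+33],None,fx=12,fy=12,interpolation=cv2.INTER_CUBIC))
for zz in(.01,.015,.02,.03): print(zz,((proj(c,[[.5067-.032,.2148+.007,zz],[.5067+.032,.2148+.007,zz]])-[x-33,y-30])*12).round())
E
```

```text
t 3.05 jig xy mm [   0.3 -214.9] z 28.0 yaw [-1.7997e+02  1.0000e-02  8.7060e+01] F jig [-0.67  0.27 -0.17] w 49.9410604021809
t 3.45 jig xy mm [   0.3 -215. ] z 25.1 yaw [-1.7998e+02  1.0000e-02  8.7060e+01] F jig [-0.6  -0.38 -0.13] w 50.41579854325863
0.01 [[526. 487.]
 [216. 470.]]
0.015 [[527. 468.]
 [216. 451.]]
0.02 [[527. 449.]
 [216. 432.]]
0.03 [[528. 411.]
 [216. 394.]]
```

View pics/s2.png

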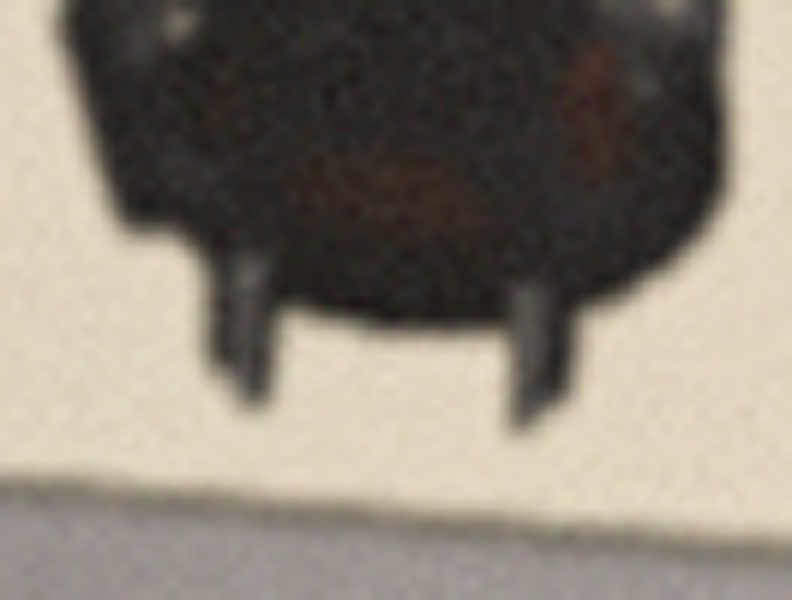

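The tips at rows ~405 and ~430 look to be some 10–15 mm above the plate, so I'll feel for the plate.

```bash
for i in 1; do python3 -m creep '{"translation":[[0,0,1],[0,0,2],[0,0,3],[0,0,3]],"spin":[0,0,0,0],"grip":[50,50,50,50]}'>/dev/null; done; python3 st.py;  python3 -m creep '{"translation":[[0,0,1],[0,0,2],[0,0,2]],"spin":[0,0,0],"grip":[50,50,50]}'>/dev/null; python3 st.py;  python3 -m creep '{"translation":[[0,0,1],[0,0,2],[0,0,2]],"spin":[0,0,0],"grip":[50,50,50]}'>/dev/null; python3 st.py
```

```text
t 3.9 jig xy mm [   0.3 -215. ] z 22.1 yaw [-1.7998e+02  1.0000e-02  8.7060e+01] F jig [-0.49 -0.65  0.89] w 49.812925033423916
t 4.2 jig xy mm [  -0.  -215.1] z 21.1 yaw [-1.7999e+02  1.0000e-02  8.7060e+01] F jig [1.64 0.19 5.83] w 50.07574464111587
t 4.5 jig xy mm [-1.000e-01 -2.151e+02] z 21.0 yaw [-1.7994e+02  3.0000e-02  8.7070e+01] F jig [ 7.24  1.89 19.23] w 50.08306781834875
```

```bash
python3 -m creep '{"translation":[[0,0,-6],[0,0,-6],[-6,0,-6],[-12,0,-6],[-14,0,-6],[-14,0,-6]],"spin":[0,0,0,0,0,0],"grip":[50,50,50,50,50,50]}'>/dev/null; python3 st.py;  python3 -m creep '{"translation":[[-1,0,0],[-2,0,0],[-3,0,0],[-4,0,0],[-5,0,0],[-6,0,0]],"spin":[0,0,0,0,0,0],"grip":[50,50,50,50,50,50]}'>/dev/null; python3 st.py
```

```text
t 5.1 jig xy mm [   0.5 -200.3] z 23.8 yaw [-1.7994e+02  2.0000e-02  8.7010e+01] F jig [ 0.16 -0.92 -0.41] w 50.17579733218779
t 5.7 jig xy mm [  -0.2 -195.5] z 24.4 yaw [ 1.7995e+02 -4.0000e-02  8.7070e+01] F jig [-0.4  -1.66 -1.06] w 49.85187256994809
```

```bash
python3 -m creep '{"translation":[[-1,0,0],[-2,0,0],[-4,0,0],[-6,0,0],[-8,0,0],[-10,0,0],[-12,0,0],[-14,0,0],[-16,0,0],[-18,0,0],[-19,0,0],[-20,0,0]],"spin":[0,0,0,0,0,0,0,0,0,0,0,0],"grip":[50,50,50,50,50,50,50,50,50,50,50,50]}'>/dev/null; python3 st.py
python3 - <<'E'
from plant import arm;from h import *
c=arm.capture("top");f=c["frame"];np.savez("pics/t1.npz",**c)
cv2.imwrite("pics/t1.png",cv2.resize(f[185:325,220:470],None,fx=3.2,fy=3.2,interpolation=cv2.INTER_CUBIC))
E
```

```text
t 6.9 jig xy mm [ 1.00e-01 -1.75e+02] z 24.3 yaw [-180.     -0.     87.06] F jig [ 0.02 -2.5   0.12] w 50.402255859248726
```

View pics/t1.png

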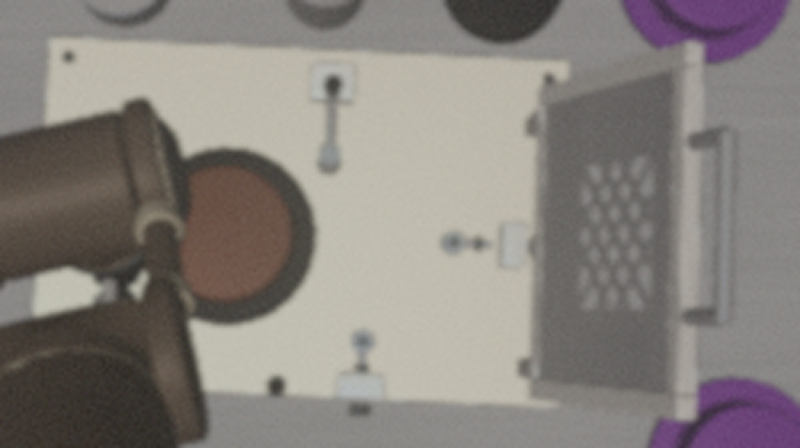

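The board's right edge moved from zoomed column 287 to 315, so it is sliding straight with the fingers; the force is about 2.5 N.

```bash
cat > bd.py <<'E'
from plant import arm;from h import *
import sys
from scipy.optimize import least_squares
def fit(c):
    f=cv2.GaussianBlur(c["frame"],(3,3),0).max(2).astype(float);j=np.load("jig.npz")
    j3=lambda x,y,z:np.r_[j["O"]+j["ex"]*x+j["ey"]*y,z]
    yb=float(sys.argv[1])/1e3;pts=[]
    for a in np.radians(np.arange(-10,191,3)):   # rays outwards, forward half
        r=np.arange(.053,.078,.0005);w=np.array([j3(q*np.cos(a),yb+q*np.sin(a),.022) for q in r])
        v=cv2.remap(f.astype(np.float32),proj(c,w).astype(np.float32)[:,None],None,cv2.INTER_LINEAR).ravel()
        i=np.argmax(v>122)
        if i>1 and v[:i].max()<122 and v[-1]>130: pts.append((r[i]*np.cos(a),yb+r[i]*np.sin(a)))
    p=np.array(pts);s=least_squares(lambda q:np.hypot(*(p-q[:2]).T)-q[2],[0,yb,.065],loss="soft_l1",f_scale=.001).x
    print("board jig xy,r mm",(s*1e3).round(1),len(p))
if __name__=="__main__":
    if len(sys.argv)>2: fit(dict(np.load(sys.argv[2])))
    else: fit(arm.capture("top"))
E
python3 bd.py -124 pics/top0.npz; python3 bd.py -104 pics/t1.npz
python3 -m creep '{"translation":[[-1,0,0],[-3,0,0],[-5,0,0],[-7,0,0],[-9,0,0],[-11,0,0],[-13,0,0],[-15,0,0],[-17,0,0],[-18,0,0],[-19,0,0],[-20,0,0]],"spin":[0,0,0,0,0,0,0,0,0,0,0,0],"grip":[50,50,50,50,50,50,50,50,50,50,50,50]}'>/dev/null; python3 st.py; python3 bd.py -84
```

```text
board jig xy,r mm [  -0.3 -124.3   63.9] 67
board jig xy,r mm [   1.4 -103.    63.5] 67
t 8.15 jig xy mm [ 1.00e-01 -1.55e+02] z 24.3 yaw [-180.     -0.     87.06] F jig [-0.7  -2.67  0.35] w 50.28387907781095
board jig xy,r mm [  1.2 -83.2  63.5] 67
```

```bash
python3 -m creep '{"translation":[[-1,0,0],[-2,0,0],[-3,0,0],[-4,0,0],[-5,0,0],[-6,0,0],[-7,0,0],[-8,0,0],[-9,0,0],[-10,0,0],[-11,0,0],[-12,0,0]],"spin":[0,0,0,0,0,0,0,0,0,0,0,0],"grip":[50,50,50,50,50,50,50,50,50,50,50,50]}'>/dev/null; python3 st.py; python3 -m creep '{"translation":[[-1,0,0],[-2,0,0],[-3,0,0],[-4,0,0],[-5,0,0],[-6,0,0],[-7,0,0],[-8,0,0],[-9,0,0],[-10,0,0],[-11,0,0],[-12,0,0]],"spin":[0,0,0,0,0,0,0,0,0,0,0,0],"grip":[50,50,50,50,50,50,50,50,50,50,50,50]}'>/dev/null; python3 st.py; python3 bd.py -59
```

```text
t 9.4 jig xy mm [   0.9 -143.3] z 24.2 yaw [-1.7989e+02 -3.0000e-02  8.7010e+01] F jig [ 2.44 -5.05  1.78] w 49.971469440059465
t 10.6 jig xy mm [   1.4 -131.2] z 24.0 yaw [-1.7983e+02 -1.0000e-02  8.7010e+01] F jig [ 2.9  -5.16  2.46] w 50.44509612284566
board jig xy,r mm [  4.  -59.3  63.6] 65
```

```bash
python3 -m creep '{"translation":[[-1,0,0],[-2,0.5,0],[-3,0.5,0],[-4,1,0],[-5,1,0],[-6,1.5,0],[-7,1.5,0],[-8,2,0],[-9,2,0],[-10,2.5,0],[-11,2.5,0],[-12,3,0]],"spin":[0,0,0,0,0,0,0,0,0,0,0,0],"grip":[50,50,50,50,50,50,50,50,50,50,50,50]}'>/dev/null; python3 st.py;python3 bd.py -47; python3 -m creep '{"translation":[[-1,0,0],[-2,0,0],[-3,0,0],[-4,0,0],[-5,0,0],[-6,0,0],[-7,0,0],[-8,0,0],[-9,0,0]],"spin":[0,0,0,0,0,0,0,0,0],"grip":[50,50,50,50,50,50,50,50,50]}'>/dev/null; python3 st.py; python3 bd.py -38
```

```text
t 11.85 jig xy mm [  -2.9 -118.8] z 24.2 yaw [-1.7999e+02  1.0000e-02  8.7070e+01] F jig [ 2.02 -3.72  1.96] w 49.86467955018685
board jig xy,r mm [  7.3 -44.5  63.9] 64
t 12.8 jig xy mm [  -3.4 -110.1] z 24.4 yaw [ 1.7994e+02 -1.0000e-02  8.7060e+01] F jig [-0.01 -4.42  0.16] w 49.96054584924614
board jig xy,r mm [  7.3 -36.2  64.3] 62
```

```bash
python3 -m creep '{"translation":[[-1,0,0],[-2,0,0],[-3,0,0],[-4,0,0],[-5,0,0],[-5,0,0]],"spin":[0,0,0,0,0,0],"grip":[50,50,50,50,50,50]}'>/dev/null; python3 st.py; python3 bd.py -33
python3 - <<'E'
from plant import arm;from h import *
c=arm.capture("top");f=c["frame"]
cv2.imwrite("pics/t2.png",cv2.resize(f[195:315,290:400],None,fx=5,fy=5,interpolation=cv2.INTER_CUBIC))
E
```

```text
t 13.45 jig xy mm [  -2.8 -104.8] z 24.3 yaw [-1.7998e+02  1.0000e-02  8.7060e+01] F jig [ 0.28 -3.65  1.03] w 49.930181189603466
board jig xy,r mm [  5.  -32.1  64.7] 62
```

View pics/t2.png

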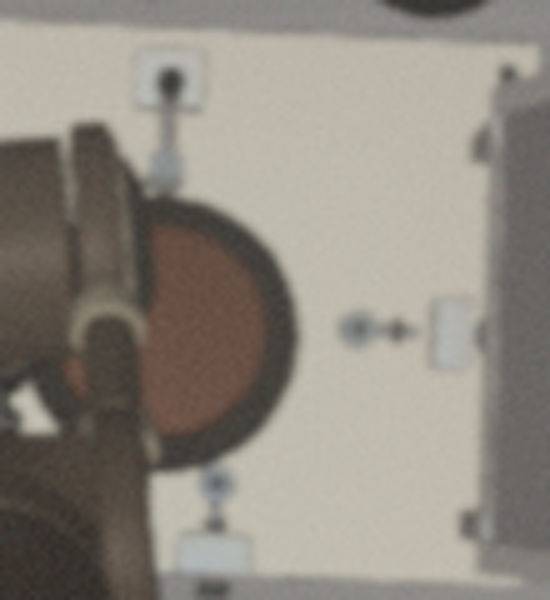

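The board (right edge at column 298) touches the roller at (165,180) and the side bearing at (215,483). It still has about 19 mm to go to the front bearing at column 340.

```bash
python3 -m creep '{"translation":[[-1,0,0],[-2,0,0],[-3,0,0],[-4,0,0],[-5,0,0]],"spin":[0,0,0,0,0],"grip":[50,50,50,50,50]}'>/dev/null; python3 st.py; python3 -m creep '{"translation":[[-1,0,0],[-2,0,0],[-3,0,0],[-4,0,0],[-5,0,0]],"spin":[0,0,0,0,0],"grip":[50,50,50,50,50]}'>/dev/null; python3 st.py; python3 bd.py -22
```

```text
t 14.05 jig xy mm [ -2.9 -99.9] z 24.3 yaw [-179.99    0.     87.07] F jig [ 0.8  -4.81  1.08] w 50.13626240669581
t 14.55 jig xy mm [ -2.9 -94.9] z 24.3 yaw [-1.800e+02  1.000e-02  8.707e+01] F jig [ 0.96 -2.91  0.92] w 49.93412500518164
board jig xy,r mm [  1.9 -22.7  64.1] 61
```

```bash
python3 -m creep '{"translation":[[-1,-1,0],[-2,-2,0],[-3,-3,0],[-4,-3.5,0],[-4.5,-4,0],[-5,-4,0]],"spin":[0,0,0,0,0,0],"grip":[50,50,50,50,50,50]}'>/dev/null; python3 st.py; python3 -m creep '{"translation":[[-0.5,0,0],[-1,0,0],[-1.5,0,0],[-2,0,0]],"spin":[0,0,0,0],"grip":[50,50,50,50]}'>/dev/null; python3 st.py; python3 bd.py -15
```

```text
t 15.2 jig xy mm [  0.5 -90. ] z 24.4 yaw [179.93  -0.    87.09] F jig [-1.53 -3.49  0.09] w 50.085450425001525
t 15.6 jig xy mm [  0.7 -88. ] z 24.4 yaw [179.97   0.    87.07] F jig [-1.54 -2.76 -0.2 ] w 50.05776654981333
board jig xy,r mm [  0.7 -16.8  64.3] 59
```

Near the front stop, so small steps from here, with the force read after each.

```bash
python3 -m creep '{"translation":[[-0.5,0,0],[-1,0,0],[-1,0,0]],"spin":[0,0,0],"grip":[50,50,50]}'>/dev/null; python3 st.py; python3 -m creep '{"translation":[[-0.5,0,0],[-1,0,0],[-1,0,0]],"spin":[0,0,0],"grip":[50,50,50]}'>/dev/null; python3 st.py
```

```text
t 15.95 jig xy mm [  0.9 -87. ] z 24.4 yaw [179.99   0.    87.06] F jig [-2.3  -3.4   0.75] w 49.84816738153687
t 16.25 jig xy mm [  1.  -85.9] z 24.3 yaw [180.     0.    87.06] F jig [-2.29 -1.88  0.42] w 50.183963656780335
```

```bash
python3 -m creep '{"translation":[[-0.5,0,0],[-0.5,0,0]],"spin":[0,0],"grip":[50,50]}'>/dev/null; python3 st.py;  python3 -m creep '{"translation":[[-0.5,0,0],[-0.5,0,0]],"spin":[0,0],"grip":[50,50]}'>/dev/null; python3 st.py; python3 bd.py -14
```

```text
t 16.45 jig xy mm [  1.  -85.5] z 24.3 yaw [-179.99    0.     87.06] F jig [-1.04 -2.62  1.02] w 50.25422456828244
t 16.65 jig xy mm [  1.  -85.2] z 24.3 yaw [ 1.800e+02 -2.000e-02  8.706e+01] F jig [-1.7  -3.88  1.06] w 49.95313460658366
board jig xy,r mm [  0.1 -13.3  64. ] 59
```

```bash
python3 -m creep '{"translation":[[-0.5,0,0],[-0.5,0,0]],"spin":[0,0],"grip":[50,50]}'>/dev/null; python3 st.py;  python3 -m creep '{"translation":[[0,0,0],[0,0,0]],"spin":[0,0],"grip":[50,50]}'>/dev/null; python3 st.py
```

```text
t 16.9 jig xy mm [  0.9 -84.9] z 24.3 yaw [ 1.7999e+02 -4.0000e-02  8.7050e+01] F jig [-1.25 -5.56  1.19] w 50.282208495818146
t 17.1 jig xy mm [  0.9 -84.9] z 24.3 yaw [ 1.7999e+02 -3.0000e-02  8.7060e+01] F jig [-0.91 -5.17  0.52] w 50.23787660062267
```

```bash
python3 -m creep '{"translation":[[-0.5,0,0],[-0.5,0,0]],"spin":[0,0],"grip":[50,50]}'>/dev/null; python3 st.py;  python3 -m creep '{"translation":[[-0.2,0,0],[-0.3,0,0],[-0.3,0,0]],"spin":[0,0,0],"grip":[50,50,50]}'>/dev/null; python3 st.py; python3 bd.py -13
```

```text
t 17.3 jig xy mm [  0.9 -84.7] z 24.3 yaw [ 1.7998e+02 -7.0000e-02  8.7050e+01] F jig [-0.92 -6.43  0.82] w 50.05665802718007
t 17.6 jig xy mm [  0.9 -84.7] z 24.3 yaw [ 1.7997e+02 -8.0000e-02  8.7040e+01] F jig [-2.01 -7.83  0.54] w 49.77517885153036
board jig xy,r mm [  0.  -12.8  63.8] 58
```

```bash
python3 -m creep '{"translation":[[-0.2,0,0],[-0.3,0,0],[-0.3,0,0],[-0.3,0,0]],"spin":[0,0,0,0],"grip":[50,50,50,50]}'>/dev/null; python3 st.py;  python3 -m creep '{"translation":[[0.5,0,0],[1,0,0],[1.5,0,0],[2,0,0],[4,0,0],[8,0,0],[15,0,0],[25,0,0],[25,0,-30],[25,0,-60],[25,0,-60]],"spin":[0,0,0,0,0,0,0,0,0,0,0],"grip":[50,50,50,50,50,50,50,50,50,50,50]}'>/dev/null; python3 st.py; python3 bd.py -13
```

```text
t 18.05 jig xy mm [  0.8 -84.5] z 24.4 yaw [ 1.7996e+02 -1.0000e-01  8.7040e+01] F jig [-0.99 -8.26  0.4 ] w 49.784334063027174
t 19.15 jig xy mm [  -2.3 -109.7] z 88.0 yaw [ 1.7955e+02 -7.0000e-02  8.7110e+01] F jig [-0.36  0.31  0.78] w 50.02161388354922
board jig xy,r mm [  0.  -12.9  63.7] 66
```

```bash
python3 -m creep '{"translation":[[0,1,-50],[0,1,-100],[0,1,-150],[0,1,-200],[0,1,-245],[0,1,-270],[-50,1,-270],[-100,1,-270],[-150,1,-270],[-200,1,-270],[-245,1,-270],[-270,1,-270]],"spin":[-8,-16,-24,-32,-40,-48,-56,-64,-72,-80,-88,-90],"grip":[50,50,50,50,50,50,50,50,50,50,50,50]}'>/dev/null; python3 st.py; python3 -m creep '{"translation":[[0,0,0],[0,0,0],[0,0,0]],"spin":[0,0,0],"grip":[50,50,50]}'>/dev/null; python3 st.py
python3 bd.py -13
```

```text
t 20.4 jig xy mm [  0.5 162.5] z 352.6 yaw [ 1.7992e+02 -1.5000e-01  1.7733e+02] F jig [-0.85  0.4   0.73] w 49.979960169574554
t 20.7 jig xy mm [1.000e-01 1.604e+02] z 353.1 yaw [ 1.7991e+02 -1.2000e-01  1.7707e+02] F jig [-0.13 -0.17 -0.31] w 50.147837078663564
board jig xy,r mm [  0.  -12.7  63.6] 66
```

```bash
python3 -m creep '{"translation":[[0,-12,0],[0,-22,0],[0,-22,0],[0,-22,20],[0,-22,40],[0,-22,55],[0,-22,55]],"spin":[0,0,0,0,0,0,0],"grip":[50,50,50,50,50,50,50]}'>/dev/null; python3 st.py
python3 - <<'E'
from plant import arm;from h import *
c=arm.capture("side");f=c["frame"]
p=proj(c,[[.486,-.198,.296]])[0];x,y=int(p[0]),int(p[1]);print(p)
cv2.imwrite("pics/s3.png",cv2.resize(f[y-60:y+60,x-75:x+75],None,fx=5,fy=5,interpolation=cv2.INTER_CUBIC))
E
```

```text
t 21.45 jig xy mm [  1.3 182.8] z 296.6 yaw [179.87  -0.28 177.06] F jig [-0.39 -0.49 -0.96] w 50.30079762639815
[336.34915247 143.91465407]
```

View pics/s3.png

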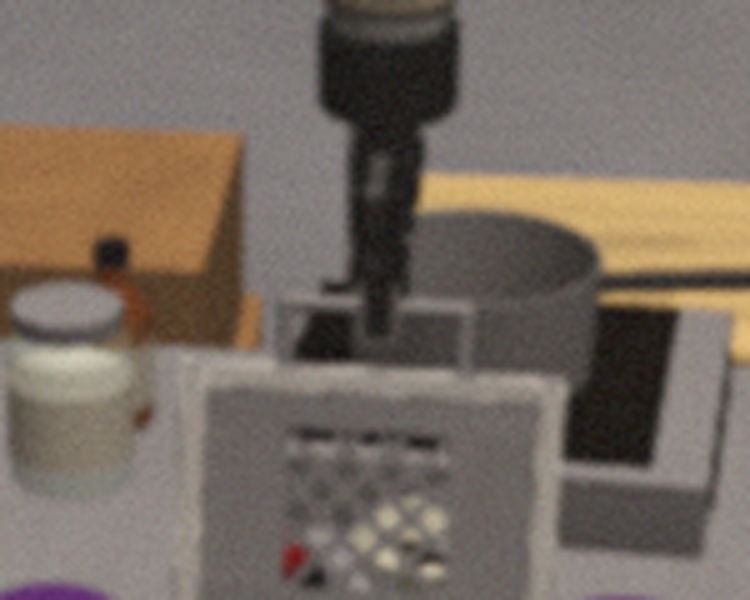

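The fingers straddle the handle bar around zoomed (378,310), clear of the frame edge at row 370. Closing.

```bash
python3 -m creep '{"translation":[[0,0,0],[0,0,0],[0,0,0],[0,0,0],[0,0,0],[0,0,0]],"spin":[0,0,0,0,0,0],"grip":[5,5,5,5,5,5]}' 20; python3 st.py
```

```text
time: 22.1
tool_pos: [0.4871, -0.1988, 0.3004]
tcp_rot: [-3.141, 0.002, 3.09]
force: [-0.5, 0.7, 3.8]
gripper_width: 0.102
gripper_force: 20.8
t 22.1 jig xy mm [ -0.9 183.8] z 300.4 yaw [-1.7995e+02  1.2000e-01  1.7706e+02] F jig [ 0.54 -0.68  3.85] w 8.739890030895655
```

```bash
python3 -c "
import numpy as np
t0=106.3;r=233
f=lambda t:(-r*np.cos(np.radians(t)),r*np.sin(np.radians(t)))
y0,z0=f(t0)
for a in (0,37,69,89,100):
  pass
call=[(106.3-2*1-3.6*(i)) for i in range(12)]
ths=[104.8,102]+list(np.arange(98,29,-4))+list(np.arange(28,3,-2))+[2,1,0,-.5]
for k in range(0,len(ths),12):
  yb,zb=(y0,z0) if k==0 else f(ths[k-1])
  print(ths[k:k+12]);print([[0,round(float(yb-f(t)[0])),round(float(zb-f(t)[1]))] for t in ths[k:k+12]])
"
```

```text
[104.8, 102, np.int64(98), np.int64(94), np.int64(90), np.int64(86), np.int64(82), np.int64(78), np.int64(74), np.int64(70), np.int64(66), np.int64(62)]
[[0, 6, -2], [0, 17, -4], [0, 33, -7], [0, 49, -9], [0, 65, -9], [0, 82, -9], [0, 98, -7], [0, 114, -4], [0, 130, 0], [0, 145, 5], [0, 160, 11], [0, 175, 18]]
[np.int64(58), np.int64(54), np.int64(50), np.int64(46), np.int64(42), np.int64(38), np.int64(34), np.int64(30), np.int64(28), np.int64(26), np.int64(24), np.int64(22)]
[[0, 14, 8], [0, 28, 17], [0, 40, 27], [0, 52, 38], [0, 64, 50], [0, 74, 62], [0, 84, 75], [0, 92, 89], [0, 96, 96], [0, 100, 104], [0, 103, 111], [0, 107, 118]]
[np.int64(20), np.int64(18), np.int64(16), np.int64(14), np.int64(12), np.int64(10), np.int64(8), np.int64(6), np.int64(4), 2, 1, 0]
[[0, 3, 8], [0, 6, 15], [0, 8, 23], [0, 10, 31], [0, 12, 39], [0, 13, 47], [0, 15, 55], [0, 16, 63], [0, 16, 71], [0, 17, 79], [0, 17, 83], [0, 17, 87]]
[-0.5]
[[0, 0, 2]]
```

```bash
python3 -m creep '{"translation":[[0,6,-2],[0,17,-4],[0,33,-7],[0,49,-9],[0,65,-9],[0,82,-9]],"spin":[0,0,0,0,0,0],"grip":[5,5,5,5,5,5]}'>/dev/null; python3 st.py; python3 bd.py -13
```

```text
t 22.7 jig xy mm [ -0.6 100.4] z 309.1 yaw [-1.7996e+02  1.1000e-01  1.7708e+02] F jig [-3.08  2.94  4.5 ] w 8.403232838289869
board jig xy,r mm [  0.  -12.6  63.5] 66
```

```bash
python3 -m creep '{"translation":[[0,16,2],[0,32,5],[0,48,9],[0,63,14],[0,78,20],[0,93,27]],"spin":[0,0,0,0,0,0],"grip":[5,5,5,5,5,5]}'>/dev/null; python3 st.py; python3 -m creep '{"translation":[[0,14,8],[0,28,17],[0,40,27],[0,52,38],[0,64,50],[0,74,62]],"spin":[0,0,0,0,0,0],"grip":[5,5,5,5,5,5]}'>/dev/null; python3 st.py
```

```text
t 23.35 jig xy mm [-0.4  7.2] z 281.2 yaw [1.7997e+02 8.0000e-02 1.7710e+02] F jig [-3.87  2.4   1.58] w 9.056692377397443
t 23.95 jig xy mm [ -0.1 -66.9] z 218.3 yaw [1.7994e+02 2.0000e-02 1.7706e+02] F jig [-3.31 -2.1   3.17] w 8.95593484701143
```

```bash
python3 -m creep '{"translation":[[0,10,13],[0,18,27],[0,22,34],[0,26,42],[0,29,49],[0,33,56]],"spin":[0,0,0,0,0,0],"grip":[5,5,5,5,5,5]}'>/dev/null; python3 st.py; python3 -m creep '{"translation":[[0,3,8],[0,6,15],[0,8,23],[0,10,31],[0,12,39],[0,13,47],[0,15,55],[0,16,63]],"spin":[0,0,0,0,0,0,0,0],"grip":[5,5,5,5,5,5,5,5]}'>/dev/null; python3 st.py
```

```text
t 24.55 jig xy mm [ -0.1 -99.5] z 162.3 yaw [1.7993e+02 1.0000e-02 1.7705e+02] F jig [-2.5  -2.29  1.69] w 9.104523826858044
t 25.35 jig xy mm [  -0.  -115.9] z 99.4 yaw [1.7986e+02 3.0000e-02 1.7700e+02] F jig [-2.47 -7.44  2.72] w 8.969524227905527
```

```bash
python3 -m creep '{"translation":[[0,0,4],[0,-0.5,8],[0,-0.5,12],[0,-0.5,15],[0,-0.5,18],[0,-0.5,20],[0,-0.5,20]],"spin":[0,0,0,0,0,0,0],"grip":[5,5,5,5,5,5,5]}'>/dev/null; python3 st.py; python3 -m creep '{"translation":[[0,0,1],[0,0,2],[0,0,3],[0,0,3]],"spin":[0,0,0,0],"grip":[5,5,5,5]}'>/dev/null; python3 st.py
```

```text
t 26.05 jig xy mm [   0.  -117.4] z 79.4 yaw [1.7964e+02 5.0000e-02 1.7690e+02] F jig [ -3.52 -14.38  -1.01] w 9.046063002767475
t 26.45 jig xy mm [  -0.  -117.5] z 76.7 yaw [1.7964e+02 5.0000e-02 1.7690e+02] F jig [ -3.   -15.85  -0.47] w 9.136679238613803
```

```bash
python3 -m creep '{"translation":[[0,1,0],[0,2,0],[0,3,1],[0,3,2],[0,3,2]],"spin":[0,0,0,0,0],"grip":[5,5,5,5,5]}'>/dev/null; python3 st.py; python3 -m creep '{"translation":[[0,0,1],[0,0,2],[0,0,2]],"spin":[0,0,0],"grip":[5,5,5]}'>/dev/null; python3 st.py
```

```text
t 26.95 jig xy mm [   0.  -117.7] z 74.4 yaw [1.7993e+02 3.0000e-02 1.7703e+02] F jig [-3.09 -4.98  0.23] w 9.06675491926732
t 27.25 jig xy mm [  -0.  -117.8] z 72.4 yaw [1.7992e+02 3.0000e-02 1.7702e+02] F jig [-3.21 -6.    0.18] w 9.26323425698526
```

```bash
python3 -m creep '{"translation":[[0,0,1],[0,0,2],[0,0,2]],"spin":[0,0,0],"grip":[5,5,5]}'>/dev/null; python3 st.py; python3 -m creep '{"translation":[[0,0.5,1],[0,1,2],[0,1,2]],"spin":[0,0,0],"grip":[5,5,5]}'>/dev/null; python3 st.py
python3 - <<'E'
from plant import arm;from h import *
j=np.load("jig.npz")
for n in("top","side"):
    c=arm.capture(n);np.savez(f"pics/{n}5.npz",**c);P=cloud(c).reshape(-1,3);d=P[:,:2]-j["O"];x=d@j["ex"]*1e3;y=d@j["ey"]*1e3
    s=((abs(abs(x)-98)<7)&(y>-70)&(y<100)&(P[:,2]>.06)&(P[:,2]<.12));A=np.c_[y[s],np.ones(s.sum())]
    print(n,s.sum(),np.polyfit(y[s],P[s,2]*1e3,1))
f=c["frame"];p=proj(c,[[.5,.05,.07]])[0].astype(int)
cv2.imwrite("pics/s5.png",cv2.resize(f[p[1]-70:p[1]+60,p[0]-85:p[0]+75],None,fx=4.6,fy=4.6,interpolation=cv2.INTER_CUBIC))
E
```

```text
t 27.55 jig xy mm [  -0.  -117.8] z 70.4 yaw [1.7992e+02 3.0000e-02 1.7702e+02] F jig [-3.02 -5.96  0.04] w 9.071143387025359
t 27.85 jig xy mm [  -0.  -117.8] z 69.7 yaw [-1.7996e+02 -2.0000e-02  1.7708e+02] F jig [ 0.11 -1.12  9.18] w 8.89037474597388
top 959 [4.99150889e-03 7.49182316e+01]
side 355 [-3.18382657e-03  7.82678810e+01]
```

View pics/s5.png

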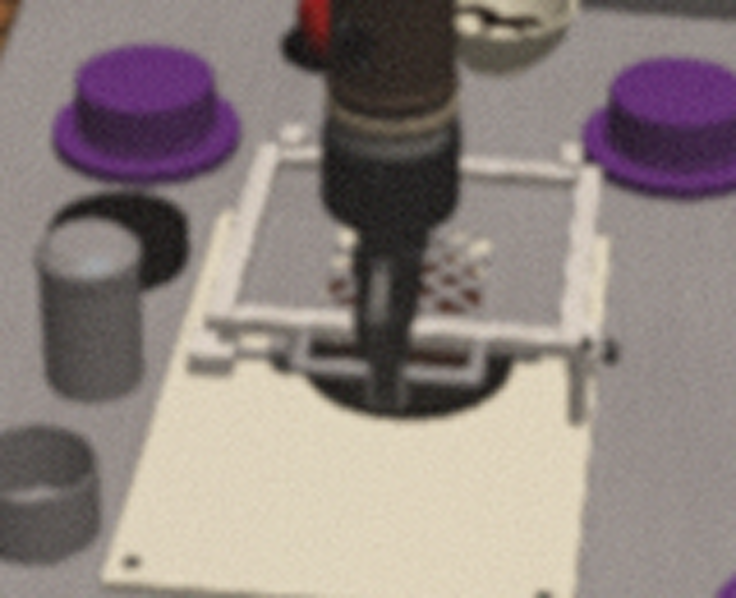

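The frame lies level on its posts (depth slope ~0.004), the vertical force rose to 9 N on the rests, and the gripper still holds the handle at zoomed (388,370). Release and rise.

```bash
python3 -m creep '{"translation":[[0,0,0],[0,0,0],[0,0,0],[0,0,0],[0,0,-10],[0,0,-30],[0,0,-60],[0,0,-100],[0,0,-140],[0,0,-140]],"spin":[0,0,0,0,0,0,0,0,0,0],"grip":[20,20,20,20,20,20,20,20,20,20]}'>/dev/null; python3 st.py; python3 -m creep '{"translation":[[0,40,-20],[0,80,-40],[0,120,-60],[0,160,-60],[0,200,-60],[0,240,-60],[0,240,-60]],"spin":[0,0,0,0,0,0,0],"grip":[20,20,20,20,20,20,20]}'>/dev/null; python3 st.py
python3 - <<'E'
from plant import arm;from h import *
j=np.load("jig.npz")
c=arm.capture("top");np.savez("pics/top6.npz",**c);P=cloud(c).reshape(-1,3);d=P[:,:2]-j["O"];x=d@j["ex"]*1e3;y=d@j["ey"]*1e3
s=((abs(abs(x)-98)<7)&(y>-70)&(y<100)&(P[:,2]>.06)&(P[:,2]<.12))
print(s.sum(),np.polyfit(y[s],P[s,2]*1e3,1))
cv2.imwrite("pics/t6.png",cv2.resize(c["frame"][185:325,220:400],None,fx=4.2,fy=4.2,interpolation=cv2.INTER_CUBIC))
E
```

```text
t 28.95 jig xy mm [  -4.7 -118.7] z 216.6 yaw [179.88   0.77 177.06] F jig [-0.47  0.09  1.23] w 20.21063828565242
t 29.65 jig xy mm [   1.2 -362.2] z 268.8 yaw [ 1.7988e+02 -2.0000e-02  1.7731e+02] F jig [ 0.32  0.93 -0.2 ] w 19.82031569583111
1035 [9.67892738e-04 7.50516891e+01]
```

View pics/t6.png

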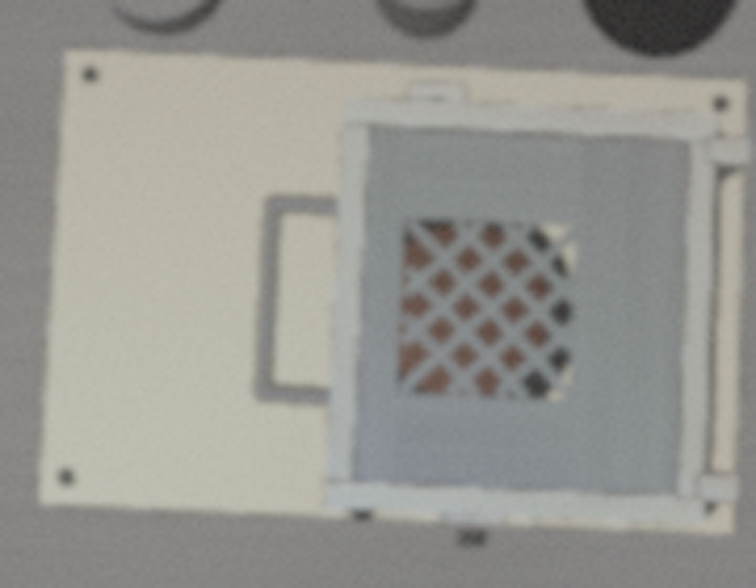

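The frame is down and level (depth slope ~0.001). Through the lattice the board's front edge is at zoomed column ~575, where it was left. Handing in.

```bash
python3 -c "
from plant import arm
print(arm.close_job())"
```

```text
the job is handed in; nothing more can be done
None
```

The job is handed in at about 30 s with no verdict returned: the board was pushed home at about 8 N and stayed put when the fingers backed off, and the frame was lowered level and released. The stop and roller contact forces could not be read directly; they are inferred from the push force and the camera.

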